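# Unplug the touch mixer, hang up its plug and hold a pigment flask down in it

## Robot

A 6-joint arm with a two-finger parallel gripper is mounted at the origin on a cart in front of the work surface, level with it; the furniture and walls round the work are solid. World frame = base frame: x ahead of the robot, y to its left, z up, the work surface at z = 0. Lengths are in m, angles in rad, forces in N, time in s.
With the tool pointing down it reaches from about 0.275 to 0.825 m from the base axis. Payload 4.9 kg.
Tool frame: the origin (TCP) lies on the centre line of the jaws, within the pads' length; the fingertips stand ahead of it and the grasp point (between the pads) lies 2 mm behind it (bot.tip_extent is the z of the fingertips in the tool frame, in m); z points along the fingers, y is the line along which they close (so a half turn about z gives the same grasp; the last joint's range is limited). The gripper opens to 85 mm and grips with 20 to 120 N. Pads are 22 mm wide; open, the fingers measure 114 mm over their backs; the gripper's body (76 mm by 85 mm) begins 54 mm behind the grasp point. The pads swing forward as they close: fully open they stand 13 mm farther back than shut.
Start: joints at [1.209, 0.326, -0.193, 1.052, 0, 1.437], TCP at [0.124, 0.536, 0.248] pointing down, gripper open.
Joint ranges: [-2.65, 2.65], [-0.97, 1.79], [-1.3, 1.35], [-1.93, 2.1], [-1.47, 1.37], [-3.14, 3.14]. Speed limits (rad/s): [2.57, 2.57, 3.14, 3.14, 3.14, 3.14].

## Interface

Orientations are given as a unit quaternion [x, y, z, w].
In Python, from bench import bot gives the robot as it stands.
- The arm moves only by the tool move_arm, never from a script. Its argument "commands" is text: rows parted by semicolons, each of 5 numbers parted by spaces: the shift along the tool's x, y, z in m, then the turn about the tool's z in degrees, then the closure, from 0 (fully open) to 1 (shut). A call has 1 to 8 rows; each row shifts and turns the commanded pose from where the row before left it, along the tool's axes as they then stand; what a row does not reach is not made up. A row lasts 1/12 s, in which the tool goes at most 41.7 mm and 7.16 degrees, less where a joint would pass 70% of its speed; a pose out of reach is approached as far as the arm can. A call is refused whole if a number of a shift passes 0.0417 or a number of a turn 7.16, either way. A call with a gripper value outside its range is refused whole. The fingers move at their own pace and stop on an object; "grip_force" is the grip in N (left out, the last holds). Time passes only in rows, so rows that do not move let the fingers close. It gives the time, the measured TCP pose, the force, the opening and the grip force at its end, in the units of the state.
- bot.read_state(): the state, without advancing time (a new reading comes with each control period).
- bot.read_camera(name): name is "scene" or "top" or "wrist"; returns a dict with "image" (480x640x3 uint8, blue, green, red), "K" (3x3 intrinsics, pixels), "eye" and "attitude" of the camera in the world. Camera axes: x right, y up, looking along -z (the intrinsics and any distortion apply to the point x, -y, -z); pixel columns grow to the right and rows downward; lengths in m; the calibration is good to about 2 mm. A picture is of the moment at which its call begins. There is no depth.
- bot.job_done(): hands the job in; it is judged then, once.
The state is a dict: "t": time; "qpos": joint angles; "joint_velocities": joint speeds; "effort": joint torques, N m; "tcp_pos": TCP position; "tool_rot": TCP orientation; "force": force on the tool from outside, world axes, zero at the start; "wrist_torque": the same for the moment, N m; "gripper_width": opening from 0.0 (shut) to 1.0 (fully open); "gripper_force": force on a finger pad.
Only numpy, scipy, OpenCV 4.12 (cv2) and the standard library are available. Lean on these libraries where they do the work, as an engineer would, in place of code of your own. Each camera call takes 0.05 s, during which the arm holds its last target. There are 200 camera calls.

## Task

Get the touch mixer going on the stoppered glass flask of pigment that stands on the worktop: lift the dust plug out of the mixer's sprung cradle and hang it by its eye on the mixer's peg, then set the flask upright in the cradle, press it gently down against the spring most of the way, and finish while still holding it pressed down with the gripper, for the mixer runs only as long as it is held. Leave the ink jar and the tin cup beside the flask where they are.

Things in the scene. Friction and masses are not known exactly. Their poses are not given: they have to be found in the camera images.
- plug_eye (a point): centre of the eye in the dust plug's upright tab, 179 mm above the worktop at the start. The eye is a round hole 20 mm across through the tab along this frame's x; the tab is 34 mm wide along y with parallel flat sides below the eye, 10 mm thick along x. From here 17 mm up to the tab's rounded top, 31 mm down to the flange. Pinched across the 34 mm, the eye stays free for the peg
- peg_tip (a point): free end of the mixer's parking peg, a straight steel rod 8 mm thick, round-ended, no knob; 164 mm above the worktop. x points along the rod outwards to this end, which is 92 mm from the axis of its post; the rod rises 12 degrees (0.21 rad) towards this end. The post is 12 mm thick, its clamp head 18 mm thick, top 155 mm above the worktop
- peg_middle (a point): point on the axis of the peg 32 mm inwards from peg_tip (60 mm from the post's axis), same axes; a good place for the eye to hang. A plug hung here clears the post and the housing
- peg: the peg; origin where its axis meets the post's axis, x along the rod to its free end, z up at right angles to it
- mixer: the touch mixer, fixed: dark base plate 150 x 220 x 16 mm, white housing 126 x 120 mm, 88 mm high to the collar under the cradle. Origin at the centre of its underside, x away from the dial panel at its front, y towards the post, z up. Cradle axis at y = -45 mm; post at x = +45, y = +75 mm; the peg runs from the post over the base plate towards -x
- cradle_seat (a point): centre of the cradle's inner floor, on which the flask stands; 128 mm above the worktop when not pressed; moves down with the cradle. The cradle is an open black cup on a coil spring, bore 59 mm wide, flared to about 66 mm at the mouth, rim 12 mm above this floor and 73 mm across outside
- cradle (a joint): how far the cradle is pressed down, in m: 0 at rest, 0.012 at its hard stop. The preloaded spring begins to give at about 5 N, needs about 10.5 N at 0.007 and 14 N at the stop, and lifts the cradle again when let go. The plug or the flask alone does not press it down
- flask_center (a point): centre of the flask, 50 mm above its foot: the only stoppered clear-glass pigment bottle on the worktop (others stand on the hutch's shelves), 53 mm across, 100 mm high, 0.08 to 0.17 kg. Round straight body up to about 60 mm, then shoulder, neck and stopper. Grasp the body 50 to 60 mm above its foot, so that the fingertips stay above the cradle's rim
- flask_foot (a point): centre of the flask's underside; z up through the flask
- flask: the flask itself; origin at the centre of its underside, z up
- plug: the dust plug, one grey plastic piece, about 60 g: bung 51 mm across and 13 mm deep, loose in the cradle; flange 66 mm across, 5 mm thick, over the cradle's rim; on its middle the upright tab with the eye. Origin at the centre of its foot, 51 mm under the eye's centre; z up, tab 34 mm wide along y
- ink_jar_center (a point): bystander: centre of the ink jar with black screw lid that stands among these things, 42 mm across, 88 mm high, loose
- tin_cup_center (a point): bystander: centre of the open tin cup, 65 mm across at the rim, 59 mm high, loose
There are look-alikes about, which are no part of the job. What is shaped like the flask but orange is not meant.

How it is judged:
By the outcome, as a careful person would: the job done as asked, in the order asked, and still so for the second after the job is handed in, while the arm keeps its last pose, push and grip.
It also fails if it takes over 59 s, if anything falls off the work surface, if the arm or the gripper's body presses on something with over 40 N, if the wrist force passes 120 N, or if a joint passes its speed limit or range.

## Working session

There is one attempt and no reset: what is moved stays moved. The work goes in short steps, Python scripts to look and compute and a tool call to move; the robot and the scene stay as the last step left them, time stands still between calls to the robot, and variables do not carry over. Pictures are saved under pics/ and viewed, at most 10 in all, crops included, and the job is handed in when it is done.

Besides the shell and the picture viewer there is one more tool, called after "Request:" as name(argument=value, ...) on one line, values as JSON. move_arm: Moves the arm, as the interface text tells. Its arguments: {"type":"object","properties":{"commands":{"type":"string"},"grip_force":{"type":"number"}},"required":["commands"]}

```bash
mkdir -p pics; cat > h.py <<'E'
import numpy as np, cv2
from bench import bot
from scipy.spatial.transform import Rotation as R
def cam(n,save=None):
    c=bot.read_camera(n)
    if save: cv2.imwrite('pics/'+save,c['image'])
    return c
def att(c):
    a=np.array(c['attitude'],float)
    return a if a.shape==(3,3) else R.from_quat(a).as_matrix()
def ray(c,u,v):
    d=np.linalg.inv(c['K'])@[u,v,1]; d=att(c)@[d[0],-d[1],-d[2]]
    return np.array(c['eye']),d/np.linalg.norm(d)
def onz(c,u,v,z):
    e,d=ray(c,u,v); return e+d*(z-e[2])/d[2]
def proj(c,p):
    q=att(c).T@(np.array(p)-c['eye']); k=np.array(c['K'])@[q[0],-q[1],-q[2]]; return k[:2]/k[2]
def tri(rs):
    A=0;b=0
    for e,d in rs:
        P=np.eye(3)-np.outer(d,d);A=A+P;b=b+P@e
    return np.linalg.solve(A,b)
E
ls; python3 - <<'E'
from h import *
for n in('scene','top','wrist'):
    c=cam(n,n+'0.png'); print(n,c.keys(),np.round(c['eye'],3),np.round(att(c),3).tolist(),np.array(c['K']).tolist())
print(bot.tip_extent,bot.read_state())
E
```

```text
h.py
pics
scene dict_keys(['image', 'K', 'eye', 'attitude']) [-0.035 -1.104  0.627] [[0.876, 0.212, -0.434], [-0.482, 0.362, -0.798], [-0.012, 0.908, 0.419]] [[505.14272510690864, 0.0, 306.7481946217774], [0.0, 505.14272510690864, 238.05690130405694], [0.0, 0.0, 1.0]]
top dict_keys(['image', 'K', 'eye', 'attitude']) [ 0.277 -0.159  1.464] [[-0.028, 0.988, -0.152], [-0.999, -0.03, -0.013], [-0.017, 0.151, 0.988]] [[557.9551878524616, 0.0, 316.1545534172756], [0.0, 557.9551878524616, 248.72297476881874], [0.0, 0.0, 1.0]]
wrist dict_keys(['image', 'K', 'eye', 'attitude']) [0.056 0.551 0.372] [[0.225, -0.936, -0.27], [0.974, 0.216, 0.064], [-0.002, -0.277, 0.961]] [[415.9751386692876, 0.0, 322.66286922710196], [0.0, 415.9751386692876, 235.58052423155482], [0.0, 0.0, 1.0]]
0.017 {'t': 0.15, 'qpos': array([ 1.20879255e+00,  3.26786820e-01, -1.93334421e-01,  1.05201428e+00,
       -1.47328606e-05,  1.43661995e+00]), 'joint_velocities': array([ 0.00032123, -0.00179062,  0.00298939,  0.0015125 ,  0.00058462,
        0.00089301]), 'effort': array([ 7.10777804e-04, -4.43704927e+01,  2.62664205e+01,  1.04357314e-02,
       -9.01847761e-05,  1.41625029e-05]), 'tcp_pos': array([0.12405555, 0.53539967, 0.24768203]), 'tool_rot': array([ 1.13667464e-01,  9.93518626e-01, -6.50903506e-04, -1.57280275e-04]), 'force': array([-0.22019689,  0.59144537, -0.51275092]), 'wrist_torque': array([ 0.03473359, -0.01226371,  0.0283816 ]), 'gripper_force': 0.0, 'gripper_width': 0.9982494351018515}
```

View pics/scene0.png

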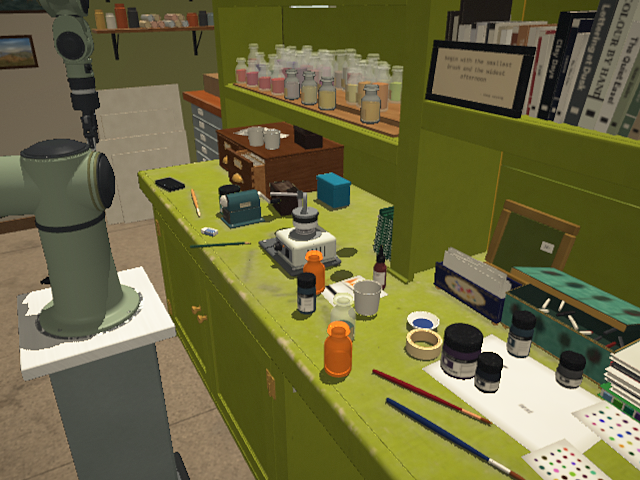

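View pics/top0.png

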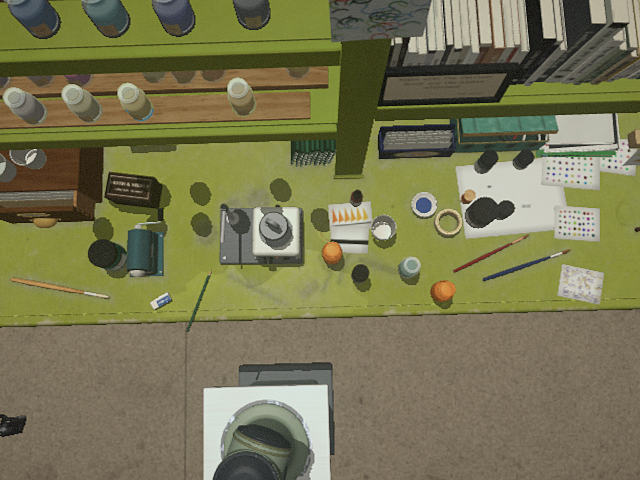

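The scene view shows the mixer near (300,235), and the clear flask at (342,310) between two orange bottles, the ink jar and the cup. The top view has the mixer at (260,235), plug at (275,225), post at about (237,215), flask at (410,268), jar at (360,273) and cup at (383,230).

```bash
python3 - <<'E'
from h import *
t=cv2.imread('pics/top0.png');s=cv2.imread('pics/scene0.png')
a=cv2.resize(t[195:295,205:355],(800,533),interpolation=cv2.INTER_CUBIC)
b=cv2.resize(s[180:360,240:400],(533,600),interpolation=cv2.INTER_CUBIC)
cv2.imwrite('pics/ca.png',a);cv2.imwrite('pics/cb.png',b)
c=cam('top')
for n,u,v,z in[('plugtop',275,225,.19),('post',237,215,.155),('flask',410,268,.1),('jar',360,273,.088),('cup',383,230,.059),('o1',332,252,.1),('o2',443,291,.1)]: print(n,onz(c,u,v,z).round(3))
for u,v in[(220,207),(220,265),(303,265),(303,207)]: print(onz(c,u,v,.016).round(3))
E
```

```text
plugtop [ 0.531 -0.049  0.19 ]
post [0.565 0.045 0.155]
flask [ 0.431 -0.371  0.1  ]
jar [ 0.424 -0.249  0.088]
cup [ 0.536 -0.314  0.059]
o1 [ 0.477 -0.181  0.1  ]
o2 [ 0.373 -0.448  0.1  ]
[0.619 0.112 0.016]
[0.464 0.112 0.016]
[ 0.457 -0.106  0.016]
[ 0.612 -0.109  0.016]
```

View pics/ca.png

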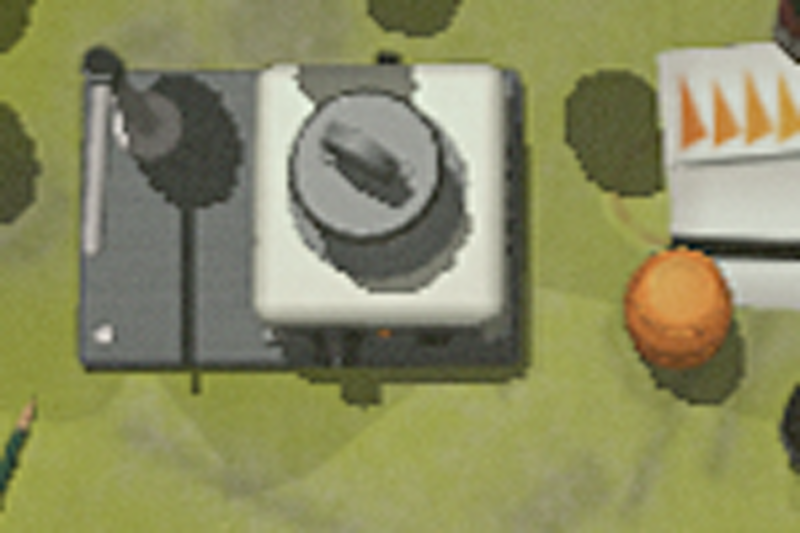

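View pics/cb.png

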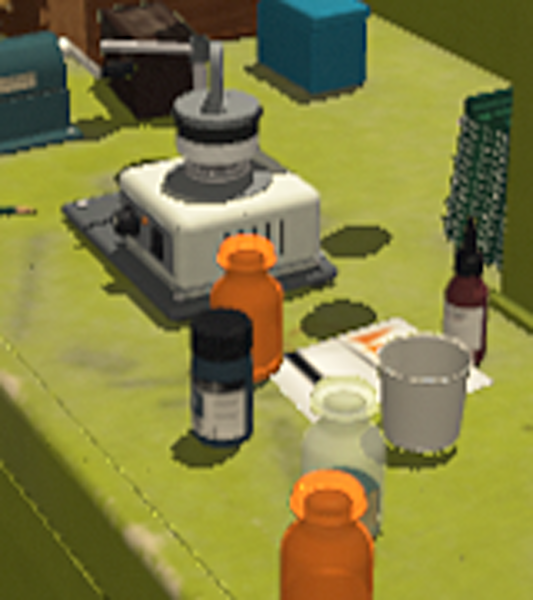

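The crops show the peg in the top view running from the clamp head at (224,207) to the tip at (222,242), and in the scene view with its tip at about (270,193). The tab is visibly twisted relative to the peg, so I'll hover over the mixer for a closer look.

Request:
move_arm(commands="-0.0213 -0.018 -0.002 0 0;-0.0213 -0.018 -0.002 0 0;-0.0213 -0.018 -0.002 0 0;-0.0213 -0.018 -0.002 0 0;-0.0213 -0.018 -0.002 0 0;-0.0213 -0.018 -0.002 0 0;-0.0213 -0.018 -0.002 0 0;-0.0213 -0.018 -0.002 0 0")

```text
t: 0.87
tcp_pos: [0.2581, 0.3558, 0.2643]
tool_rot: [0.114, 0.994, -0.0, -0.0]
force: [-0.3, 0.0, 1.0]
gripper_width: 0.998
gripper_force: 0.0
```

Request:
move_arm(commands="-0.0213 -0.018 -0.002 0 0;-0.0213 -0.018 -0.002 0 0;-0.0213 -0.018 -0.002 0 0;-0.0213 -0.018 -0.002 0 0;-0.0213 -0.018 -0.002 0 0;-0.0213 -0.018 -0.002 0 0;-0.0213 -0.018 -0.002 0 0;-0.0213 -0.018 -0.002 0 0")

```text
t: 1.53
tcp_pos: [0.3917, 0.177, 0.2804]
tool_rot: [0.114, 0.994, 0.0, 0.0]
force: [0.3, 0.4, -0.3]
gripper_width: 1.001
gripper_force: 0.0
```

Request:
move_arm(commands="-0.0213 -0.018 -0.002 0 0;-0.0213 -0.018 -0.002 0 0;-0.0213 -0.018 -0.002 0 0;-0.0213 -0.018 -0.002 0 0;-0.0213 -0.018 -0.002 0 0;-0.0213 -0.018 -0.002 0 0;-0.0213 -0.018 -0.002 0 0;0 0 0 0 0")

```text
t: 2.2
tcp_pos: [0.5108, 0.0183, 0.2943]
tool_rot: [0.116, 0.993, -0.001, 0.001]
force: [0.5, 0.1, 0.6]
gripper_width: 0.999
gripper_force: 0.0
```

```bash
python3 - <<'E'
from h import *
c=cam('wrist','w1.png');s=bot.read_state();print(s['tcp_pos'],s['tool_rot'],c['eye'])
t=cam('top');sc=cam('scene')
# peg from 0-views: top & scene pixels
f=lambda u,v:(205+u/5.333,195+v/5.333); g=lambda u,v:(240+u/3.333,180+v/3.333)
tip=tri([ray(t,*f(93,250)),ray(sc,*g(103,45))]);print('tip',tip)
print('head',onz(t,*f(103,55),.155),'tip@z',onz(t,*f(93,250),.164))
for k,p in dict(tip=onz(t,*f(93,250),.164),head=onz(t,*f(103,55),.155)).items(): print(k,proj(c,p))
E
```

```text
[0.5091565  0.02004941 0.29396138] [ 1.15358492e-01  9.93323917e-01 -7.05902046e-05  9.48961194e-05] [0.44273957 0.03432543 0.41853952]
tip [0.49918557 0.07874703 0.16342909]
head [0.5901827  0.07542166 0.155     ] tip@z [0.49943569 0.07850677 0.164     ]
tip [414.05676525 190.32904077]
head [429.07515649 314.39256282]
```

View pics/w1.png

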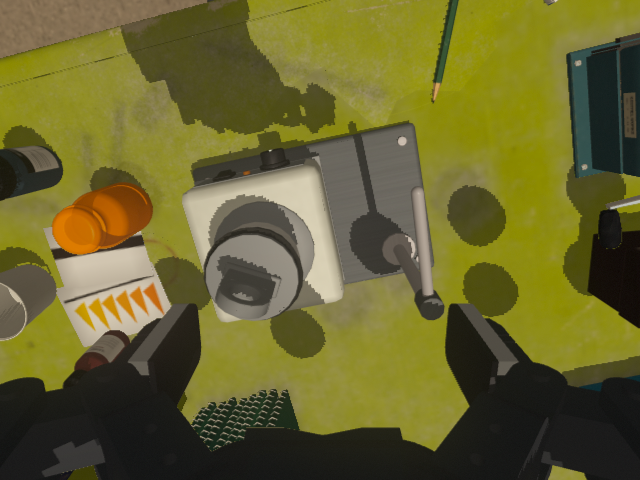

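The wrist view shows the peg from its clamp head at (430,303) to the tip at (417,190), within a few pixels of the prediction from the top view (414,190). The plug flange is at about (252,275) with the tab on it. I'll enlarge the plug to get the tab's direction.

```bash
python3 - <<'E'
from h import *
w=cv2.imread('pics/w1.png')
a=cv2.resize(w[215:330,195:310],(600,600),interpolation=cv2.INTER_CUBIC)
b=cv2.resize(w[180:330,395:450],(200,545),interpolation=cv2.INTER_CUBIC)
o=np.zeros((600,800,3),np.uint8);o[:,:600]=a;o[:545,600:]=b
cv2.imwrite('pics/w1c.png',o)
E
```

```text
(no output)
```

View pics/w1c.png

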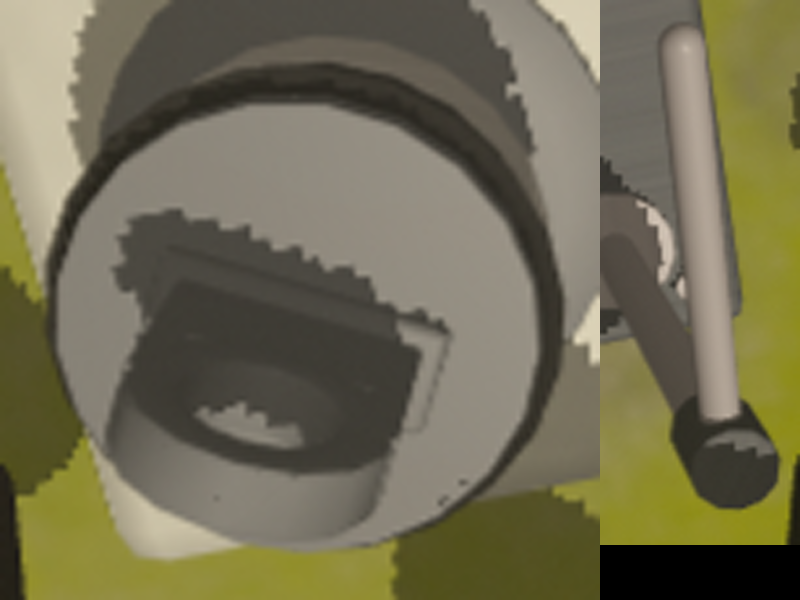

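The crop shows the flange ellipse centred near (300,323) and the tab's front foot edge from (175,280) to (420,350). The eye is at about (270,400). The peg tip is at crop (682,28) and its clamp top at (735,468).

```bash
python3 - <<'E'
from h import *
c=cam('wrist');t=cam('top')
f=lambda u,v:(195+u/5.217,215+v/5.217); g=lambda u,v:(395+(u-600)/3.636,180+v/3.636)
ft=lambda u,v:(205+u/5.333,195+v/5.333)
print('flange wrist',onz(c,*f(300,323),.148),'top',onz(t,*ft(365,165),.148))
for z in(.148,.152):
  a,b=onz(c,*f(175,280),z),onz(c,*f(420,350),z);d=b-a;print('tab',a,b,np.linalg.norm(d),np.degrees(np.arctan2(d[1],d[0])))
a,b=onz(c,*f(165,245),.148),onz(c,*f(450,335),.148);d=b-a;print('pad',np.linalg.norm(d),np.degrees(np.arctan2(d[1],d[0])))
a,b=onz(c,*f(120,400),.179),onz(c,*f(400,470),.179);d=b-a;print('eye lvl',a,b,(a+b)/2,np.linalg.norm(d),np.degrees(np.arctan2(d[1],d[0])))
tip=onz(c,*g(682,26),.164);hd=onz(c,*g(735,468),.155);print('tip',tip,'head',hd)
d=tip-hd;print(np.linalg.norm(d[:2]),np.degrees(np.arctan2(d[1],d[0])))
print('tip tri',tri([ray(c,*g(682,26)),ray(t,*ft(93,250))]))
s=bot.read_state();M=R.from_quat(s['tool_rot']).as_matrix();print(s['tcp_pos'],M.round(3).tolist())
E
```

```text
flange wrist [ 0.5335256  -0.03453951  0.148     ] top [ 0.53728782 -0.04163912  0.148     ]
tab [ 0.52389194 -0.04903913  0.148     ] [ 0.54088814 -0.01993125  0.148     ] 0.03370666283683205 59.719173318450544
tab [ 0.52264706 -0.04776029  0.152     ] [ 0.53939184 -0.01908299  0.152     ] 0.03320805461766552 59.71917331845059
pad 0.03940446106957004 58.07018746925732
eye lvl [ 0.52740865 -0.04990174  0.179     ] [ 0.54378827 -0.01969422  0.179     ] [ 0.53559846 -0.03479798  0.179     ] 0.03436257263482006 61.53183496207376
tip [0.49388721 0.08477357 0.164     ] head [0.58201477 0.08232717 0.155     ]
0.08816150975628967 178.40989581104992
tip tri [0.52104752 0.10508249 0.03699972]
[0.50714491 0.02261741 0.29408647] [[-0.974, 0.225, -0.001], [0.225, 0.974, 0.0], [0.001, 0.0, -1.0]]
```

The first wrist picture was taken while the arm was still settling, so those numbers carry a few mm of error. The tab length (33.7 mm) does match, at 60° yaw. I'll move over the plug, align with the tab and measure again at rest.

Request:
move_arm(commands="-0.0105 -0.0135 0.011 0 0;-0.0105 -0.0135 0.011 0 0;-0.0105 -0.0135 0.011 0 0;-0.0105 -0.0135 0.011 0 0;0 0 0 5.67 0;0 0 0 5.67 0;0 0 0 5.67 0;0 0 0 0 0")

```text
t: 3.12
tcp_pos: [0.5361, -0.0392, 0.2502]
tool_rot: [0.259, 0.966, 0.0, -0.0]
force: [0.3, -0.3, -0.6]
gripper_width: 0.999
gripper_force: 0.0
```

Request:
move_arm(commands="0 0 0 0 0;0 0 0 0 0;0 0 0 0 0")

```text
t: 3.37
tcp_pos: [0.5365, -0.0397, 0.2505]
tool_rot: [0.258, 0.966, 0.0, 0.0]
force: [0.1, -0.1, 0.1]
gripper_width: 1.0
gripper_force: 0.0
```

```bash
python3 - <<'E'
from h import *
c=cam('wrist','w2.png');s=bot.read_state();print(s['tcp_pos'],s['tool_rot'],c['eye'])
cc=np.array(proj(c,[.536,-.039,.165])).round().astype(int);print(cc)
x,y=cc[0]-100,cc[1]-100
print(x,y);cv2.imwrite('pics/w2c.png',cv2.resize(c['image'][y:y+200,x:x+200],(600,600),interpolation=cv2.INTER_CUBIC))
import pickle;pickle.dump(c,open('w2.pkl','wb'))
E
```

```text
[ 0.53659564 -0.03989978  0.25044639] [2.58567092e-01 9.65993295e-01 4.04186776e-06 1.14622943e-04] [ 0.47622807 -0.00497142  0.37489192]
[323 250]
223 150
```

View pics/w2c.png

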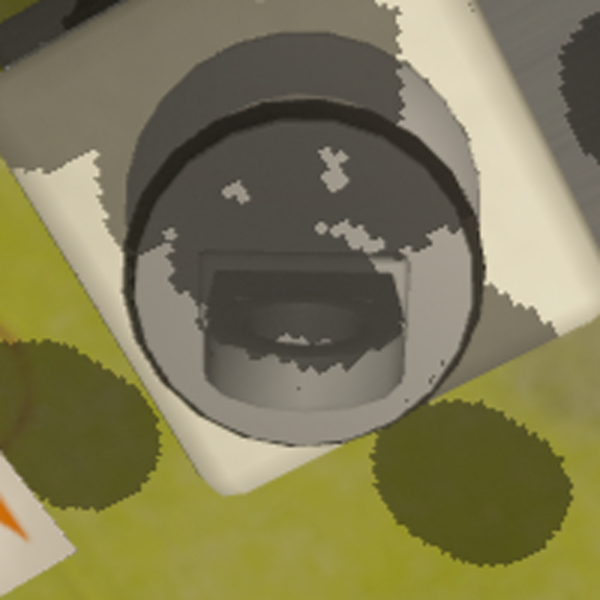

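The tab is now square to the tool, with foot edge (205..403, 270) and flange centre about (304,281) in the crop.

```bash
python3 - <<'E'
from h import *
import pickle;c=pickle.load(open('w2.pkl','rb'))
f=lambda u,v:(223+u/3,150+v/3)
s=bot.read_state();M=R.from_quat(s['tool_rot']).as_matrix();T=s['tcp_pos'];print(T)
for n,u,v,z in[('flange',304,281,.148),('L',205,270,.152),('R',403,270,.152),('eyeL',205,370,.182),('eyeR',405,370,.182)]:
  p=onz(c,*f(u,v),z);print(n,p,(M.T@(p-T)).round(4))
E
```

```text
[ 0.53659564 -0.03989978  0.25044639]
flange [ 0.53768476 -0.03931677  0.148     ] [-0.0006  0.001   0.1024]
L [ 0.52553403 -0.05364823  0.152     ] [ 0.0027 -0.0174  0.0984]
R [ 0.5439426  -0.02163784  0.152     ] [0.0028 0.0195 0.0984]
eyeL [ 0.53367354 -0.05601237  0.182     ] [-0.0055 -0.0154  0.0684]
eyeR [ 0.55014722 -0.02736439  0.182     ] [-0.0055  0.0176  0.0684]
```

Request:
move_arm(commands="0 0.001 0.016 0 0;0 0 0.016 0 0;0 0 0.016 0 0;0 0 0.016 0 0;0 0 0.012 0 0;0 0 0 0 0;0 0 0 0 0;0 0 0 0 0.3", grip_force=35)

```text
t: 4.08
tcp_pos: [0.5377, -0.0394, 0.1751]
tool_rot: [0.259, 0.966, 0.0, 0.001]
force: [0.2, -0.7, -0.3]
gripper_width: 0.888
gripper_force: 0.0
```

Request:
move_arm(commands="0 0 0 0 1;0 0 0 0 1;0 0 0 0 1;0 0 0 0 1;0 0 0 0 1;0 0 0 0 1;0 0 0 0 1;0 0 0 0 1")

```text
t: 4.75
tcp_pos: [0.5376, -0.0395, 0.1747]
tool_rot: [0.259, 0.966, 0.0, 0.001]
force: [-0.2, -1.0, 5.6]
gripper_width: 0.381
gripper_force: 38.1
```

The tab is gripped (about 32 mm opening). Next: lift, align with the peg and back away towards the robot for a look at the peg.

Request:
move_arm(commands="0 0 -0.008 0 1;0 0 -0.015 0 1;0 0 -0.02 0 1;0 0 -0.022 0 1;0 0 -0.015 -7 1;0 0 0 -7.1 1;0 0 0 -7.1 1;0 0 0 -7.1 1")

```text
t: 5.42
tcp_pos: [0.5369, -0.0393, 0.2545]
tool_rot: [0.012, 1.0, 0.0, -0.0]
force: [0.3, 0.2, 0.4]
gripper_width: 0.385
gripper_force: 37.7
```

Request:
move_arm(commands="0.02 0 0 0 1;0.02 0 0 0 1;0.02 0 0 0 1;0.02 0 0 0 1;0.02 0 0 0 1;0 0 0 0 1;0 0 0 0 1;0 0 0 0 1")

```text
t: 6.08
tcp_pos: [0.4378, -0.0364, 0.2545]
tool_rot: [0.015, 1.0, -0.0, 0.0]
force: [-0.1, -0.3, -0.4]
gripper_width: 0.388
gripper_force: 37.6
```

```bash
python3 - <<'E'
from h import *
c=cam('wrist','w3.png');s=bot.read_state();print(s['tcp_pos'],s['tool_rot'],c['eye'],s['gripper_width'],s['force'])
print(proj(c,[.497,.0807,.164]),proj(c,[.5863,.079,.155]))
import pickle;pickle.dump(c,open('w3.pkl','wb'))
E
```

```text
[ 0.43800673 -0.03641222  0.25443172] [ 1.53531172e-02  9.99882080e-01 -3.22492608e-05  3.26426172e-04] [ 0.36800472 -0.03459504  0.37891074] 0.3872404933532777 [0.06748981 0.53126748 0.82240551]
[528.2394721  340.30903828] [504.71630725 453.64007485]
```

View pics/w3.png

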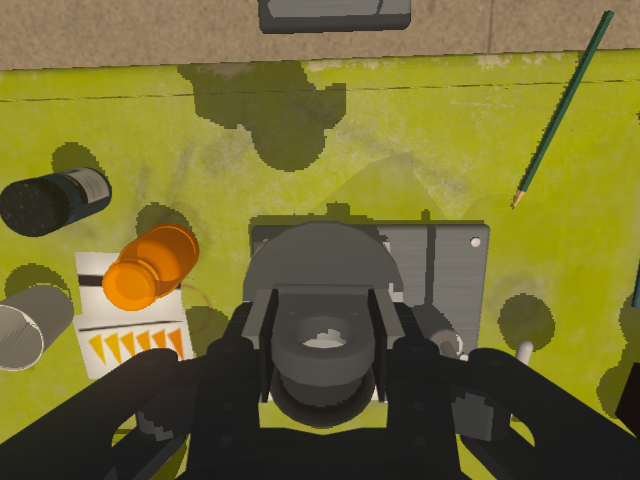

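The peg tip appears at (526,342), about 1 mm from the prediction, and the eye is free between the fingers. Next I'll move in front of the tip at its height.

Request:
move_arm(commands="0 0.0295 0 0 1;0 0.0295 0 0 1;0 0.0295 0 0 1;0 0.0293 0 0 1;0 0 0.022 0 1;0 0 0.022 0 1;0 0 0.022 0 1;0 0 0.023 0 1")

```text
t: 6.8
tcp_pos: [0.4419, 0.082, 0.1644]
tool_rot: [0.015, 1.0, 0.0, 0.0]
force: [0.8, 1.0, 0.0]
gripper_width: 0.385
gripper_force: 37.7
```

Request:
move_arm(commands="-0.0104 0 0 0 1;-0.0105 0 0 0 1;-0.0105 0 0 0 1;0 0 0 0 1;0 0 0 0 1;0 0 0 0 1;0 0 0 0 1")

```text
t: 7.38
tcp_pos: [0.4722, 0.0805, 0.1658]
tool_rot: [0.015, 1.0, 0.0, 0.0]
force: [-0.3, 0.5, -0.8]
gripper_width: 0.388
gripper_force: 37.6
```

```bash
python3 - <<'E'
from h import *
c=cam('wrist','w4.png');s=bot.read_state();print(s['tcp_pos'],s['tool_rot'])
sc=cam('scene','s4.png')
tip=np.array([.498,.0797,.164]);ax=np.array([.978,-.030,-.208])
e=s['tcp_pos']+[0,0,.0043]
for k in(c,sc): print(proj(k,tip),proj(k,tip+.032*ax),'eye',proj(k,e))
u,v=proj(sc,tip).astype(int)
a=cv2.resize(sc['image'][v-35:v+35,u-35:u+35],(400,400),interpolation=cv2.INTER_CUBIC)
u2,v2=proj(c,e).astype(int);print(u,v,u2,v2)
b=cv2.resize(c['image'][v2-80:v2+80,u2-80:u2+80],(400,400),interpolation=cv2.INTER_CUBIC)
cv2.imwrite('pics/m4.png',np.hstack([a,b]))
E
```

```text
[0.47205286 0.08048847 0.1656948 ] [1.53679913e-02 9.99881892e-01 1.31704163e-05 1.65329564e-04]
[323.77408449 395.23313726] [323.64785238 452.53233786] eye [323.88086949 338.79036978]
[270.48461371 193.25765863] [281.08486965 193.67816149] eye [261.50375651 192.73484446]
270 193 323 338
```

View pics/m4.png

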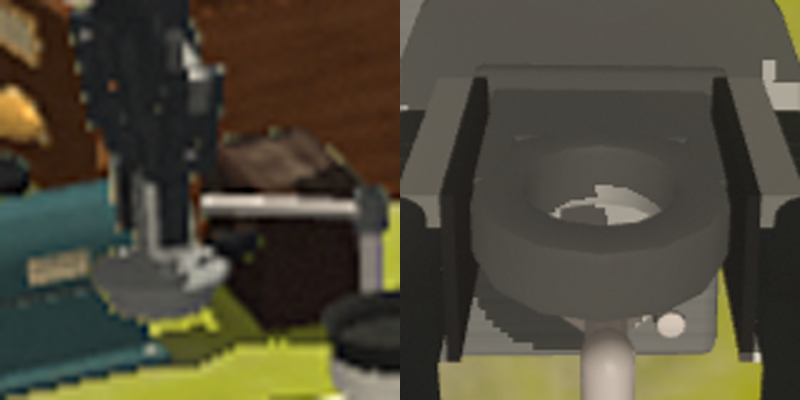

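The left panel shows the peg tip at scene (270.5,193), exactly as predicted. The right panel shows the peg lined up with the eye to within about 1 mm. I'll insert along the rod with a 1 mm y correction.

Request:
move_arm(commands="0 0.001 0 0 1;-0.0093 0 0.002 0 1;-0.0093 0 0.002 0 1;-0.0093 0 0.002 0 1;-0.0093 0 0.002 0 1;0 0 0 0 1;0 0 0 0 1")

```text
t: 8.07
tcp_pos: [0.5099, 0.0802, 0.1567]
tool_rot: [0.015, 1.0, -0.0, -0.0]
force: [-0.9, -0.4, -0.7]
gripper_width: 0.387
gripper_force: 37.6
```

Request:
move_arm(commands="-0.0093 0 0.002 0 1;-0.0093 0 0.002 0 1;0 0 0 0 1;0 0 0 0 1")

```text
t: 8.4
tcp_pos: [0.5285, 0.0797, 0.1531]
tool_rot: [0.015, 1.0, -0.0, -0.0]
force: [-0.1, -0.2, -0.0]
gripper_width: 0.387
gripper_force: 37.6
```

Request:
move_arm(commands="0 0 0.002 0 1;0 0 0.002 0 1;0 0 0.0015 0 1;0 0 0 0 1;0 0 0 0 1")

```text
t: 8.82
tcp_pos: [0.5279, 0.0798, 0.148]
tool_rot: [0.015, 1.0, 0.0, 0.0]
force: [-1.1, 0.4, 1.0]
gripper_width: 0.387
gripper_force: 38.0
```

Request:
move_arm(commands="0 0 0.001 0 1;0 0 0.001 0 1;0 0 0 0 1;0 0 0 0 1")

```text
t: 9.15
tcp_pos: [0.5286, 0.0798, 0.1473]
tool_rot: [0.015, 1.0, -0.0, 0.001]
force: [-3.7, 0.5, 11.2]
gripper_width: 0.385
gripper_force: 38.9
```

```bash
python3 - <<'E'
from h import *
c=cam('wrist');sc=cam('scene','s5.png');print(bot.read_state()['force'],bot.read_state()['tcp_pos'])
a=cv2.resize(sc['image'][165:235,240:310],(400,400),interpolation=cv2.INTER_CUBIC)
b=cv2.resize(c['image'][258:418,243:403],(400,400),interpolation=cv2.INTER_CUBIC)
cv2.imwrite('pics/m5.png',np.hstack([a,b]))
E
```

```text
[-2.40543465 -1.00872233 11.57843986] [0.52861523 0.07985837 0.1473211 ]
```

View pics/m5.png

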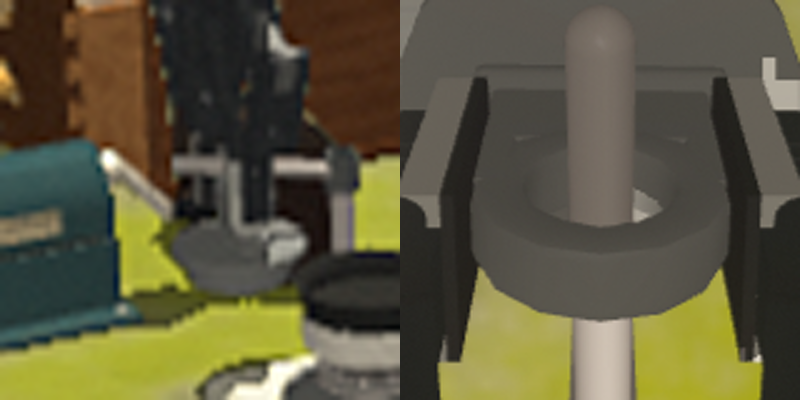

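The peg passes through the eye on both sides and takes the load (11 N). I'll ease off 1 mm, open and rise.

Request:
move_arm(commands="0 0 -0.0008 0 1;0 0 0 0 1;0 0 0 0 0.5;0 0 0 0 0.4;0 0 0 0 0.3;0 0 0 0 0.2;0 0 0 0 0.2;0 0 0 0 0.2")

```text
t: 9.92
tcp_pos: [0.5279, 0.0798, 0.1464]
tool_rot: [0.015, 1.0, 0.0, -0.0]
force: [-0.4, -0.6, -0.3]
gripper_width: 0.799
gripper_force: 0.0
```

Request:
move_arm(commands="0 0 -0.01 0 0.2;0 0 -0.02 0 0.1;0 0 -0.03 0 0;0 0 -0.03 0 0;0 0 -0.02 0 0;0 0 0 0 0;0 0 0 0 0")

```text
t: 10.5
tcp_pos: [0.529, 0.0798, 0.2585]
tool_rot: [0.015, 1.0, 0.0, 0.002]
force: [0.3, -0.0, -1.3]
gripper_width: 1.002
gripper_force: 0.0
```

```bash
python3 - <<'E'
from h import *
s=bot.read_state();print(s['tcp_pos'],s['tool_rot'],s['qpos'])
c=cam('wrist');t=cam('top','t6.png')
b=cv2.resize(c['image'][200:440,200:460],(433,400),interpolation=cv2.INTER_CUBIC)
a=cv2.resize(t['image'][225:305,340:460],(600,400),interpolation=cv2.INTER_CUBIC)[:,:367*1]
cv2.imwrite('pics/m6.png',np.hstack([a[:, :367],b]))
# flask by mask: print circle candidates around
g=cv2.cvtColor(t['image'],cv2.COLOR_BGR2HSV);sat=g[...,1]
roi=t['image'][250:290,390:430]
m=((sat<110)).astype(np.uint8)[250:290,390:430]
n,l,st,ce=cv2.connectedComponentsWithStats(m)
for i in range(1,n):
  if st[i,4]>30: print(st[i],ce[i]+[390,250],onz(t,*(ce[i]+[390,250]),.1))
E
```

```text
[0.52896326 0.07983024 0.25845837] [1.53365584e-02 9.99880796e-01 5.19517894e-05 1.78374873e-03] [ 1.17641420e-02  2.89038258e-01 -2.18239428e-01  1.05994964e+00
  7.19333467e-06  4.24385231e-02]
[  0   6  31  25 501] [406.48103792 267.97005988] [ 0.43162904 -0.36248012  0.1       ]
```

View pics/m6.png

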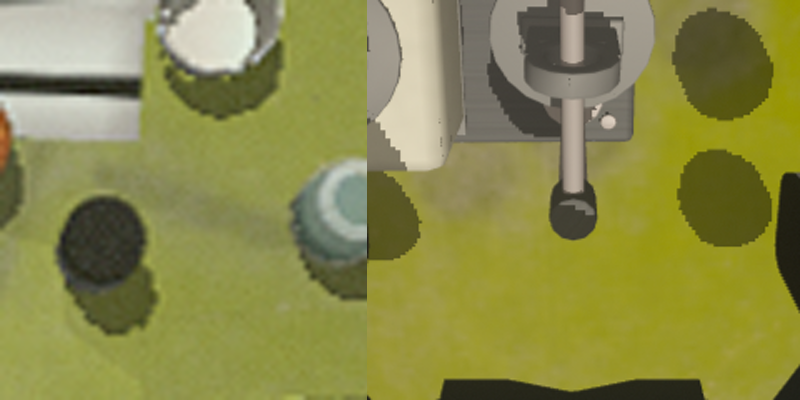

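The plug hangs on the peg clear of the post, and the gripper is free. The left panel places the flask at about top (411,265). I have now viewed 11 pictures against the limit of 10, so the rest goes by numbers only. Next I hover over the flask.

Request:
move_arm(commands="0.0053 -0.0282 0 0 0;0.0053 -0.0282 0 0 0;0.0053 -0.0282 0 0 0;0.0053 -0.0282 0 0 0;0.0053 -0.0282 0 0 0;0.0053 -0.0282 0 0 0;0.0053 -0.0282 0 0 0;0.0053 -0.0282 0 0 0")

```text
t: 11.27
tcp_pos: [0.4773, -0.1453, 0.2552]
tool_rot: [0.015, 1.0, 0.001, -0.001]
force: [0.3, -0.5, -0.3]
gripper_width: 0.997
gripper_force: 0.0
```

Request:
move_arm(commands="0.0053 -0.0282 0 0 0;0.0053 -0.0282 0 0 0;0.0053 -0.0282 0 0 0;0.0053 -0.0282 0 0 0;0.0053 -0.0282 0 0 0;0.0053 -0.0282 0 0 0;0.0053 -0.0282 0 0 0;0.0053 -0.0282 0 0 0")

```text
t: 11.93
tcp_pos: [0.4282, -0.3693, 0.2549]
tool_rot: [0.015, 1.0, 0.001, -0.001]
force: [1.2, 0.6, 0.0]
gripper_width: 1.0
gripper_force: 0.0
```

Request:
move_arm(commands="0 0 0 -7 0;0 0 0 -7 0;0 0 0 -7 0;0 0 0 -7 0;0 0 0 0 0;0 0 0 0 0;0 0 0 0 0")

```text
t: 12.52
tcp_pos: [0.4291, -0.3682, 0.2558]
tool_rot: [-0.226, 0.974, 0.001, -0.0]
force: [-0.1, 0.3, -0.2]
gripper_width: 0.998
gripper_force: 0.0
```

```bash
python3 - <<'E'
from h import *
import pickle
c=cam('wrist','w7.png');s=bot.read_state();T=s['tcp_pos'];print(T,s['tool_rot'],c['eye'])
pickle.dump(c,open('w7.pkl','wb'))
u,v=proj(c,[.433,-.371,.05]);ut,vt=proj(c,[.433,-.371,.1]);print(u,v,ut,vt)
hsv=cv2.cvtColor(c['image'],cv2.COLOR_BGR2HSV)
# coarse HSV map around the flask
for y in range(int(v)-90,int(v)+91,10):
  if 0<=y<480: print(y,' '.join('%d/%d/%d'%tuple(hsv[y,x]) for x in range(int(u)-70,int(u)+71,10)))
print(int(u)-70)
E
```

```text
[ 0.4292145  -0.36828808  0.25603496] [-2.26060754e-01  9.74113060e-01  4.58324401e-04 -2.68029507e-04] [ 0.36672103 -0.39975875  0.3802638 ]
317.9776445319722 208.37162571438168 317.2939631174165 223.75369787658474
118 19/233/204 15/255/187 15/255/151 29/233/138 30/253/132 30/230/135 29/211/134 30/231/137 30/228/134 30/243/133 30/204/136 29/206/136 29/210/135 29/204/75 29/208/136
128 16/255/168 28/223/135 29/223/135 29/240/136 29/214/132 30/232/134 29/225/134 30/245/134 29/213/134 30/217/135 29/224/133 29/220/137 30/228/133 29/190/134 29/181/137
138 30/225/136 29/234/132 29/245/134 29/219/134 29/213/135 29/206/134 29/227/135 29/220/133 29/200/134 29/225/135 30/242/133 30/228/133 29/227/135 29/216/136 30/208/136
148 29/228/134 29/236/134 30/232/134 29/196/134 29/189/132 29/185/134 29/199/136 29/188/134 29/213/132 30/238/134 30/249/133 30/226/134 30/245/134 30/247/135 30/232/135
158 30/236/135 29/238/135 29/194/137 29/182/136 29/193/136 29/187/75 29/181/76 29/156/77 29/175/134 29/201/133 30/236/133 30/238/134 30/236/134 30/244/134 30/220/137
168 29/223/135 29/204/136 29/218/137 29/191
[... 1557 characters left out ...]
2/135 29/156/132 28/137/125 28/143/123
268 29/218/136 29/213/135 29/209/134 29/203/137 30/202/135 29/212/137 29/199/140 29/219/136 29/204/136 29/200/138 29/201/136 29/183/135 29/164/135 28/141/134 27/128/128
278 29/227/135 29/208/135 30/225/135 30/206/136 29/204/136 29/188/138 29/167/81 29/187/79 29/183/78 30/190/78 29/221/134 29/185/135 28/171/136 28/132/141 29/153/133
288 30/218/136 30/242/135 30/231/136 30/225/137 30/214/137 29/174/79 30/199/78 29/190/78 30/183/78 30/190/78 30/215/126 29/197/137 29/179/135 29/157/138 28/146/138
298 29/234/135 30/225/135 29/203/137 30/227/136 30/213/134 30/193/78 29/157/109 22/67/87 20/67/88 30/186/92 30/173/78 29/195/137 29/177/138 19/47/168 19/47/170
247
```

```bash
python3 - <<'E'
from h import *
import pickle
c=pickle.load(open('w7.pkl','rb'));s=bot.read_state();T=s['tcp_pos'];M=R.from_quat(s['tool_rot']).as_matrix()
h=cv2.cvtColor(c['image'],cv2.COLOR_BGR2HSV)
m=(h[...,1]<95).astype(np.uint8);m[:165]=0;m[262:]=0;m[:,:255]=0;m[:,:]*=1;m[:,350:]=0
m=cv2.morphologyEx(m,cv2.MORPH_OPEN,np.ones((3,3)))
for y in range(170,258,6):
  x=np.where(m[y])[0]
  if len(x): print(y,x.min(),x.max(),(x.min()+x.max())/2)
k=((h[...,0]>47)&(h[...,1]<60)&(h[...,2]>125)&(h[...,2]<150)).astype(np.uint8)
k[:195]=0;k[250:]=0;k[:,:270]=0;k[:,345:]=0
ys,xs=np.where(k);print('stopper',len(xs),xs.mean(),ys.mean(),xs.min(),xs.max(),ys.min(),ys.max())
for z in(.09,.1):
  p=onz(c,xs.mean(),ys.mean(),z);print(z,p,M.T@(p-T), 'width',np.linalg.norm(onz(c,xs.max()+1,ys.mean(),z)-onz(c,xs.min(),ys.mean(),z)))
for z in(0,.05,.1):print(z,proj(c,[*p[:2],z]))
E
```

```text
182 292 323 307.5
188 286 329 307.5
194 282 332 307.0
200 280 334 307.0
206 280 334 307.0
212 278 335 306.5
218 276 335 305.5
224 276 335 305.5
230 276 332 304.0
236 278 330 304.0
242 282 326 304.0
248 288 320 304.0
stopper 636 304.9323899371069 221.3176100628931 288 332 209 233
0.09 [ 0.43764991 -0.37874551  0.09      ] [-0.00301991 -0.01327208  0.16602064] width 0.032355298876572756
0.1 [ 0.43520631 -0.37946945  0.1       ] [-0.00050408 -0.01283568  0.15602187] width 0.031240612903905982
0 [309.21709393 194.96251688]
0.05 [307.38032629 206.26042277]
0.1 [304.93238994 221.31761006]
```

```bash
python3 - <<'E'
from h import *
import pickle
c=pickle.load(open('w7.pkl','rb'));t=cam('top')
im=cv2.imread('pics/top0.png');h=cv2.cvtColor(im,cv2.COLOR_BGR2HSV)
m=((h[...,1]<95)).astype(np.uint8)[252:286,394:428]
n,l,st,ce=cv2.connectedComponentsWithStats(m)
for i in range(1,n):
  if st[i,4]>30: print(st[i]+[394,252,0,0,0],ce[i]+[394,252])
for r in range(0,34,2): print(252+r,' '.join('%d/%d'%(h[252+r,x,1],h[252+r,x,2]) for x in range(396,427,2)))
E
```

```text
[398 256  23  23 402] [408.80348259 267.0199005 ]
252 143/146 132/151 138/150 136/150 139/150 128/153 127/149 134/146 135/149 137/149 141/150 134/147 142/149 138/146 130/145 130/151
254 127/150 129/148 138/148 136/152 135/149 137/149 125/147 125/149 133/148 145/148 137/149 122/149 141/147 141/146 140/146 141/147
256 134/148 126/152 145/148 144/151 133/152 139/147 111/158 69/159 94/152 158/137 153/143 134/143 138/146 133/150 143/146 139/147
258 135/149 127/151 136/150 133/150 62/164 44/152 20/183 21/193 18/194 22/195 36/186 143/143 130/145 129/148 142/145 135/147
260 137/147 133/150 134/148 63/154 27/130 12/199 17/182 34/159 29/150 35/162 21/191 35/190 136/144 133/148 135/145 124/148
262 129/148 135/147 69/134 30/127 15/170 15/185 40/145 39/150 40/148 37/144 37/167 21/192 111/151 134/146 140/146 126/146
264 135/147 114/139 35/101 38/126 13/180 19/174 36/147 35/147 40/148 34/148 31/141 17/185 42/175 146/145 126/146 124/150
266 108/146 46/83 45/107 41/124 17/176 23/169 40/147 37/150 35/146 30/146 30/144 17/182 41/167 130/145 135/147 140/148
268 109/141 79/120 48/106 31/124 26/146 20/179
[... 346 characters left out ...]
/89 39/112 35/118 41/111 37/110 41/118 68/109 131/80 142/111 129/144 119/148 139/149
276 119/148 112/148 101/76 58/97 32/87 43/78 42/85 38/106 45/91 100/89 137/84 131/76 133/153 119/146 121/146 130/147
278 127/143 114/143 106/132 124/84 101/91 86/89 73/94 106/87 123/81 124/78 133/86 111/76 133/151 122/146 134/146 134/145
280 122/142 124/144 110/150 103/72 101/91 120/85 121/82 132/83 118/82 106/84 137/80 139/110 139/145 123/145 135/144 129/146
282 124/146 127/145 117/142 124/148 124/127 129/79 117/85 120/85 135/85 138/85 145/74 136/143 138/139 127/141 127/144 142/144
284 130/143 134/146 120/151 123/145 122/149 118/143 136/73 101/78 112/80 119/73 123/114 126/148 126/140 131/142 138/142 151/142
```

Both views now put the flask lip at about (0.436, -0.378) (top 0.4375,-0.376; wrist 0.435,-0.3795). I'll descend and grasp.

Request:
move_arm(commands="-0.002 -0.0118 0.02 0 0;0 0 0.03 0 0;0 0 0.03 0 0;0 0 0.03 0 0;0 0 0.03 0 0;0 0 0.03 0 0;0 0 0.02 0 0;0 0 0.0145 0 0", grip_force=45)

```text
t: 13.28
tcp_pos: [0.4354, -0.3771, 0.0495]
tool_rot: [-0.226, 0.974, 0.001, -0.001]
force: [-0.3, 0.8, 0.9]
gripper_width: 1.002
gripper_force: 0.0
```

Request:
move_arm(commands="0 0 0 0 0;0 0 0 0 0.1;0 0 0 0 0.2;0 0 0 0 0.3;0 0 0 0 0.4;0 0 0 0 0.6;0 0 0 0 1;0 0 0 0 1")

```text
t: 13.95
tcp_pos: [0.4373, -0.3792, 0.0538]
tool_rot: [-0.227, 0.974, -0.001, 0.001]
force: [0.0, 0.7, 6.6]
gripper_width: 0.602
gripper_force: 43.4
```

Request:
move_arm(commands="0 0 0 0 1;0 0 0 0 1;0 0 0 0 1")

```text
t: 14.2
tcp_pos: [0.4372, -0.3791, 0.0538]
tool_rot: [-0.227, 0.974, -0.001, 0.001]
force: [-0.7, 0.7, 6.4]
gripper_width: 0.605
gripper_force: 43.4
```

The flask is held (opening 0.605, about 51 mm plus the same small bias as on the tab). Lifting.

Request:
move_arm(commands="0 0 -0.008 0 1;0 0 -0.02 0 1;0 0 -0.035 0 1;0 0 -0.04 0 1;0 0 -0.04 0 1;0 0 -0.04 0 1;0 0 -0.02 0 1;0 0 0 0 1")

```text
t: 14.87
tcp_pos: [0.4383, -0.3803, 0.2617]
tool_rot: [-0.227, 0.974, -0.005, 0.002]
force: [0.5, 0.6, -0.7]
gripper_width: 0.601
gripper_force: 44.5
```

```bash
python3 - <<'E'
from h import *
import pickle
s=bot.read_state();print(s['tcp_pos'],s['tool_rot'],s['force'],s['gripper_width'])
c=cam('wrist','w8.png');sc=cam('scene','s8.png');t=cam('top','t8.png')
T=s['tcp_pos']
print('foot exp',proj(sc,T-[0,0,.0538]),'top',proj(sc,T+[0,0,.046]))
# cradle in top view: white housing mask + dark cradle
h=cv2.cvtColor(t['image'],cv2.COLOR_BGR2HSV)
w=((h[...,1]<45)&(h[...,2]>170)).astype(np.uint8)[190:280,235:320]
d=(h[...,2]<70).astype(np.uint8)
x,y,ww,hh=cv2.boundingRect(w);print('white',x+235,y+190,ww,hh)
u,v=proj(t,[.5377,-.0393,.140]).round().astype(int);print('cradle rim px',u,v)
for r in range(v-20,v+21,2): print(r,' '.join('%3d'%h[r,x,2] for x in range(u-22,u+23,2)))
E
```

```text
[ 0.43828698 -0.38033573  0.26171675] [-0.22697836  0.9738861  -0.00454005  0.00246376] [ 0.52747903  0.57353936 -0.73081641] 0.6013432249600126
foot exp [343.99383236 247.46542159] top [345.04836906 197.97607934]
white 253 207 46 47
cradle rim px 273 226
206 141 138 140 131 131 144 143 145 143 154 156 161 107  35  57 161 147 145 145 128 131 127 125
208 109 118 193 203 209 102 109 110 110 114 115 113 115 119 118 108 214 203 203 203 207 205 206
210 118 158 217 228 233 105 124 122 127 127 129 129 126 121 127 122 193 226 226 227 226 224 225
212 118 157 214 223 229 203 116 127 134  92  81  66  78  84 125 119 234 227 224 223 224 228 224
214 117 164 215 226 225 233 214  86  62  49  47  46  53  53  50  60 229 228 225 226 224 224 224
216 117 163 215 225 224 234 144  47  53  55  59  57  67  64  45  50  81 214 230 226 226 223 226
218 118 160 218 224 229 194  38  42  61  59  55  59  62  65  66  58  54  77 185 230 227 225 223
220 120 168 215 226 231  45  40  65  62  55  59  63  63  67  65  61  58  54  96 207 227 224 221
222 119 177 217 227 191  40  54  63  61  66  58  63  66  66  64  67  65  51 
[... 471 characters left out ...]
  61  57  77  81  89 235 222
234 110 182 218 229 166 133  43  56  64  60  60  59  64  60  64  62  59  70  86  87  66 236 221
236 111 181 217 224 220 144  82  55  55  59  58  69  61  62  60  56  69  89  86  84  99 177 221
238 113 185 215 221 229 136 158  68  56  59  62  61  54  56  50  74  95  85  86  85 126 174 220
240 109 163 215 222 224 202 136 127  86  78  75  63  76  85  93  88  86  84  89 102 113 232 220
242 108 188 217 223 221 225 208 119  84  83  83  87  93  87  90  85  87  87 106 125 229 222 219
244 108 189 217 221 222 224 225 216  98  78  88  84  83  85  87  79  74 106 127 107 231 220 216
246 111 190 218 222 220 220 221 223 229 204  78  82  82  80  90 103 122 122 171 220 222 216 214
```

The rim in the top view spans columns 258.5–288 and rows 212.5–239, centred on (273,226). That is exactly where (0.5377,-0.0393) projects, so the cradle axis is confirmed. I'll carry the flask over it.

Request:
move_arm(commands="-0.01 0.01 0 0 1;-0.015 0.0165 0 0 1;-0.018 0.02 0 0 1;-0.018 0.02 0 0 1;-0.018 0.02 0 0 1;-0.018 0.02 0 0 1;-0.018 0.02 0 0 1;-0.018 0.02 0 0 1")

```text
t: 15.68
tcp_pos: [0.49, -0.1854, 0.2531]
tool_rot: [-0.227, 0.974, 0.002, -0.001]
force: [0.3, 0.4, -1.3]
gripper_width: 0.604
gripper_force: 44.6
```

Request:
move_arm(commands="-0.018 0.02 0 0 1;-0.018 0.02 0 0 1;-0.018 0.02 0 0 1;-0.018 0.02 0 0 1;-0.018 0.02 0 0 1;-0.0169 0.0155 0 0 1;0 0 0 0 1;0 0 0 0 1")

```text
t: 16.35
tcp_pos: [0.5346, -0.0354, 0.2533]
tool_rot: [-0.228, 0.974, 0.001, -0.002]
force: [-0.1, 0.4, -1.2]
gripper_width: 0.605
gripper_force: 44.6
```

Request:
move_arm(commands="0 0 0 0 1;0 0 0 0 1;0 0 0 0 1")

```text
t: 16.6
tcp_pos: [0.5353, -0.038, 0.2547]
tool_rot: [-0.226, 0.974, 0.0, -0.0]
force: [-0.5, 1.3, -0.6]
gripper_width: 0.6
gripper_force: 44.6
```

```bash
python3 - <<'E'
from h import *
import pickle
c=cam('wrist','w9.png');s=bot.read_state();print(s['tcp_pos'],s['tool_rot'],s['force'],s['gripper_width'])
T=s['tcp_pos'];M=R.from_quat(s['tool_rot']).as_matrix()
print('err to cradle, tool axes',(M.T@(np.array([.5377,-.0393,.128+.0538])-T)).round(4))
u,v=proj(c,T+[0,0,.046]);print('lip exp',u,v,'foot exp',proj(c,T-[0,0,.0538]))
h=cv2.cvtColor(c['image'],cv2.COLOR_BGR2HSV);u=int(u);v=int(v)
for r in range(v-60,min(480,v+76),6): print(r,' '.join('%d/%d/%d'%tuple(h[r,x]) for x in range(u-66,u+67,7)))
sc=cam('scene','s9.png');print('sc foot',proj(sc,T-[0,0,.0538]),'lip',proj(sc,T+[0,0,.046]))
E
```

```text
[ 0.53539451 -0.03801796  0.25484319] [-2.26265562e-01  9.74065613e-01  5.80229286e-05 -2.71668763e-04] [ 0.49619022 -0.06653612 -1.74662586] 0.6084960446543318
err to cradle, tool axes [-0.0015 -0.0022  0.073 ]
lip exp 325.3081307132475 436.037641117575 foot exp [323.91294557 274.89743575]
376 25/54/176 26/50/172 26/52/152 27/53/167 28/54/175 27/50/179 26/62/172 26/67/155 25/64/155 25/63/155 25/63/154 25/65/153 26/73/165 27/54/179 28/54/175 28/55/168 27/57/157 26/51/160 25/53/178
382 25/53/179 25/51/166 27/54/170 27/50/179 26/52/181 27/78/164 27/76/165 26/75/167 27/76/167 27/73/167 26/77/168 28/76/165 27/78/164 27/76/161 26/56/181 28/53/179 27/58/172 26/51/166 26/53/167
388 26/49/186 25/48/179 27/52/180 27/55/181 26/74/166 27/76/168 27/75/170 26/71/173 26/68/176 26/71/177 27/70/176 26/69/174 26/74/172 28/74/169 27/75/166 26/56/181 27/54/180 26/48/179 26/53/186
394 26/47/197 26/46/196 27/52/182 27/72/166 26/75/171 26/70/176 27/67/178 28/64/179 29/57/178 29/63/179 29/61/179 28/63/178 28/69/178 26/74/176 27/74/172 27/79/167 27/52/178 25/45/185 26/50/199
400 27/58/199 26/45/208 23/48/18
[... 1887 characters left out ...]
30/30/34 36/35/36 30/29/35 30/34/37 30/44/35 30/35/36 30/36/35 30/35/36 36/36/35 30/38/34 30/36/35 30/38/34
466 38/31/33 38/31/33 30/16/32 30/33/31 30/30/34 23/30/34 23/29/35 30/29/35 38/29/35 30/36/35 30/29/35 30/23/34 30/23/34 30/30/34 38/30/34 42/38/34 23/31/33 36/40/32 38/31/33
472 50/25/31 42/39/33 30/16/32 20/24/32 40/24/32 30/31/33 30/23/33 30/31/33 30/23/33 36/39/33 23/31/33 30/16/32 30/31/33 30/23/33 38/31/33 15/16/32 38/32/32 30/33/31 40/26/30
478 40/26/30 45/17/30 45/17/30 50/24/32 30/26/30 40/24/32 40/25/31 30/16/31 40/25/31 45/16/31 30/24/32 45/16/31 20/26/30 30/17/30 20/25/31 38/33/31 30/25/31 45/16/31 30/16/31
sc foot [303.08666472 190.41769129] lip [302.48369224 151.74191442]
```

```bash
python3 - <<'E'
from h import *
c=cam('wrist');s=bot.read_state();T=s['tcp_pos'];M=R.from_quat(s['tool_rot']).as_matrix()
F=T+M@[0,0,.0538]
for k in(.0225,.0265,.0305): print(k,proj(c,F+M@[k,0,0]))
for a in(-.0265,.0265): print(a,proj(c,F+M@[0,a,0]),proj(c,F+M@[.005,a,-.03]))
h=cv2.cvtColor(c['image'],cv2.COLOR_BGR2HSV)
for r in range(205,300,3): print(r,' '.join('%d/%d/%d'%tuple(h[r,x]) for x in(294,304,314,324,334,344,354)))
E
```

```text
0.0225 [324.29042296 227.24475542]
0.0265 [324.30399014 218.47157355]
0.0305 [324.31772238 209.59165304]
-0.0265 [266.39049987 274.6688965 ] [255.79035202 291.12547682]
0.0265 [382.04332163 274.71755288] [393.22371583 291.18320442]
205 18/72/46 18/58/44 19/67/42 15/61/42 18/59/43 18/58/44 16/62/45
208 21/71/47 22/64/44 21/62/41 21/62/41 17/55/42 22/65/43 16/61/46
211 20/67/46 18/59/43 19/65/43 20/55/42 21/62/41 21/58/44 18/69/48
214 20/67/46 19/64/44 18/62/41 20/57/40 21/59/43 17/53/43 22/61/46
217 21/78/46 19/65/43 22/67/42 20/57/40 19/67/42 19/64/44 20/67/46
220 20/65/47 22/65/43 20/56/41 21/64/40 17/56/41 21/59/43 19/62/45
223 21/74/45 22/64/44 20/57/40 20/57/40 20/57/40 18/59/43 18/65/47
226 20/68/45 19/64/44 18/61/42 23/57/40 21/61/42 18/61/42 19/64/44
229 18/72/46 23/53/43 20/57/40 19/52/39 18/61/42 20/55/42 21/58/44
232 21/59/61 22/67/42 21/46/55 25/47/71 21/58/44 18/62/41 18/53/62
235 21/58/62 21/46/72 24/49/73 24/49/73 24/48/74 21/52/49 18/55/60
238 21/60/72 21/54/76 21/48/74 23/45/73 24/48/74 17/47/87 18/50/61
241 20/53/87 21/47/87 21/43/143 23/42/145 23/43/136 22/45/85 21/
[... 609 characters left out ...]
/86
271 56/46/88 56/47/87 56/48/85 56/51/85 62/47/86 62/47/86 58/47/86
274 53/50/87 56/50/86 58/47/86 53/53/87 56/50/86 62/47/86 58/50/87
277 56/46/88 55/51/85 55/52/88 55/52/88 54/48/85 60/47/86 58/50/87
280 55/50/87 57/53/92 55/53/92 55/53/91 56/48/90 60/46/88 56/50/87
283 55/50/91 54/52/93 55/48/95 55/48/95 55/47/93 52/53/92 58/52/89
286 55/51/95 54/52/98 52/49/99 55/46/100 51/52/99 53/48/95 57/50/92
289 53/44/98 51/43/100 53/45/102 53/48/106 53/45/102 51/50/101 55/50/96
292 51/48/102 51/48/107 51/47/109 51/47/108 52/45/108 51/49/105 51/50/101
295 52/45/108 49/44/110 51/43/112 51/45/114 50/41/113 49/51/111 51/48/106
298 50/42/110 47/47/115 48/44/116 48/44/116 48/44/116 48/45/114 50/51/111
```

The foot edge in the wrist view is symmetric about column 324, so it is centred across the jaws. It sits a little towards tool −x, so I'll bias by 2 mm and descend while watching the forces.

Request:
move_arm(commands="0.0005 -0.0022 0.012 0 1;0 0 0.015 0 1;0 0 0.015 0 1;0 0 0.012 0 1;0 0 0.006 0 1;0 0 0 0 1;0 0 0 0 1;0 0 0 0 1")

```text
t: 17.42
tcp_pos: [0.5369, -0.0397, 0.1959]
tool_rot: [-0.227, 0.974, -0.0, 0.001]
force: [-0.3, 0.1, -2.2]
gripper_width: 0.602
gripper_force: 44.6
```

Request:
move_arm(commands="0 0 0.002 0 1;0 0 0.002 0 1;0 0 0.002 0 1;0 0 0 0 1;0 0 0 0 1")

```text
t: 17.83
tcp_pos: [0.5362, -0.0394, 0.189]
tool_rot: [-0.227, 0.974, 0.0, -0.0]
force: [0.2, 0.3, -1.3]
gripper_width: 0.602
gripper_force: 44.6
```

Request:
move_arm(commands="0 0 0.002 0 1;0 0 0.002 0 1;0 0 0.001 0 1;0 0 0 0 1;0 0 0 0 1")

```text
t: 18.25
tcp_pos: [0.5362, -0.0394, 0.1839]
tool_rot: [-0.227, 0.974, 0.0, -0.0]
force: [-0.4, 0.1, -1.7]
gripper_width: 0.604
gripper_force: 44.6
```

Request:
move_arm(commands="0 0 0.001 0 1;0 0 0.001 0 1;0 0 0 0 1;0 0 0 0 1")

```text
t: 18.58
tcp_pos: [0.5362, -0.0394, 0.182]
tool_rot: [-0.227, 0.974, 0.0, -0.0]
force: [-0.2, -0.9, -0.9]
gripper_width: 0.609
gripper_force: 44.6
```

Request:
move_arm(commands="0 0 0.001 0 1;0 0 0.001 0 1;0 0 0 0 1;0 0 0 0 1")

```text
t: 18.92
tcp_pos: [0.5363, -0.0394, 0.1805]
tool_rot: [-0.227, 0.974, -0.0, 0.0]
force: [-1.7, -0.0, 4.7]
gripper_width: 0.602
gripper_force: 45.1
```

Request:
move_arm(commands="0 0 0.001 0 1;0 0 0.001 0 1;0 0 0 0 1;0 0 0 0 1")

```text
t: 19.25
tcp_pos: [0.5363, -0.0394, 0.1786]
tool_rot: [-0.227, 0.974, -0.0, 0.0]
force: [-3.1, 0.7, 6.0]
gripper_width: 0.603
gripper_force: 45.1
```

Seated, and the spring gives as specified (about 7.4 N including the flask's weight). I'll press about 6 mm further, with 1 mm of relief for the side force.

Request:
move_arm(commands="0.0005 0 0.001 0 1;0.0005 0 0.001 0 1;0 0 0.001 0 1;0 0 0.001 0 1;0 0 0 0 1;0 0 0 0 1")

```text
t: 19.75
tcp_pos: [0.5363, -0.0395, 0.1752]
tool_rot: [-0.227, 0.974, 0.0, 0.001]
force: [-1.3, 2.5, 8.9]
gripper_width: 0.607
gripper_force: 45.2
```

Request:
move_arm(commands="0 0 0.001 0 1;0 0 0.001 0 1;0 0 0 0 1;0 0 0 0 1")

```text
t: 20.08
tcp_pos: [0.5363, -0.0395, 0.1733]
tool_rot: [-0.227, 0.974, 0.0, 0.001]
force: [-3.4, 1.8, 9.2]
gripper_width: 0.606
gripper_force: 45.4
```

Request:
move_arm(commands="0 0 0.0008 0 1;0 0 0.0007 0 1;0 0 0 0 1;0 0 0 0 1;0 0 0 0 1;0 0 0 0 1;0 0 0 0 1;0 0 0 0 1")

```text
t: 20.75
tcp_pos: [0.5363, -0.0395, 0.1721]
tool_rot: [-0.227, 0.974, 0.0, 0.001]
force: [-3.6, 1.8, 10.9]
gripper_width: 0.608
gripper_force: 45.4
```

```bash
python3 - <<'E'
from h import *
F=[]
for _ in range(4):
  t=cam('top','t10.png');s=bot.read_state();F.append(s['force'])
print(np.mean(F,0),s['tcp_pos'],s['gripper_width'],s['gripper_force'],s['t'])
a=cv2.imread('pics/top0.png').astype(int);b=t['image'].astype(int);d=np.abs(a-b).max(2)
for n,(u,v) in dict(jar=(360,273),cup=(383,230),o1=(332,252),o2=(443,291)).items(): print(n,np.median(d[v-14:v+15,u-14:u+15]),(d[v-14:v+15,u-14:u+15]>60).sum())
# hanging plug: light-grey flange in scene near expected foot
w=cam('scene','s10.png');b6=cv2.imread('pics/s8.png').astype(int)
u,v=proj(w,[.529,.08,.12]).astype(int);e=np.abs(b6-w['image'].astype(int)).max(2)[v-12:v+12,u-15:u+8];print('plug roi',u,v,np.median(e),(e>60).sum())
E
```

```text
[-2.53793955  1.83612887 11.16466393] [ 0.53627638 -0.03950181  0.17205807] 0.6047031691353966 45.43831765651703 20.95
jar 6.0 0
cup 6.0 0
o1 5.0 0
o2 6.0 0
plug roi 281 206 1.0 0
```

The cradle is pressed about 9–10 mm (12.5 N). The jar, the cup and the hung plug have not moved, so I'm handing in.

```bash
python3 -c "
from bench import bot
print(bot.job_done())"
```

```text
the job is handed in; nothing more can be done
None
```

The job is handed in: the plug hangs on the peg, and the gripper still holds the flask upright in the cradle, pressed down about 9–10 of 12 mm by force and position readings; the jar and cup have not moved, but I viewed 11 pictures, one over the limit of 10.

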